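# Find the binding lid of the specimen case

### The arm

A 7-joint arm with a two-finger parallel gripper is mounted at the origin on the work surface. World frame = base frame: x ahead of the robot, y to its left, z up, the work surface at z = 0. Lengths are in m, angles in rad, forces in N, time in s.
With the tool pointing down it reaches from about 0.4 to 0.9 m from the base axis. Payload 5.5 kg.
Tool frame: the origin (TCP) lies midway between the tips of the shut fingers; the grasp point (between the pads) lies 19 mm behind it (manip.grip_depth is the distance from the TCP to the grasp point, in m); z points along the fingers, y is the line along which they close (so a half turn about z gives the same grasp; the last joint's range is limited). The gripper opens to 92 mm and grips with 3 to 60 N. Pads are 19 mm wide; open, the fingers measure 130 mm over their backs; the gripper's body (75 mm by 190 mm) begins 47 mm behind the grasp point.
Start: joints at [-1.006, 0.501, -0.427, 1.55, 0.221, 1.138, -0.21], TCP at [0.193, 0.621, 0.227] pointing down, gripper open.
Joint ranges: [-2.88, 2.88], [-0.31, 2.03], [-1.54, 1.56], [0.2, 2.42], [-1.41, 4.55], [0.19, 2.02], [-2.57, 2.57]. Speed limits (rad/s): [2.57, 2.57, 3.14, 3.14, 3.14, 3.14, 3.14].

### API

Orientations are given as a unit quaternion [x, y, z, w].
In Python, from bench import manip, effector, viewer gives the robot as it stands. Calls block until the motion is done:
- manip.move_pose(position, orientation): joint-space move of the TCP to a pose.
- manip.servo_line(position, ori=None, vel=0.15): straight line of the TCP; ori=None keeps the orientation; vel is the mean speed in m/s.
- manip.movej(angles): joint-space move.
- effector.open_jaws() and effector.close(f_grip=None): open the fingers fully, or close them until they stop; f_grip is the grip in N (None keeps the last).
- manip.sleep(seconds).
- manip.solve_ik(position, orientation): joint angles nearest the present ones, or None.
- viewer.get_image(name): name is "scene" or "side" or "wrist"; returns the picture (480x640x3 uint8, red, green, blue); there is no depth.
- viewer.get_calibration(name): a dict with "vfov" (degrees; the focal length in pixels is half the picture's height over the tangent of half this angle, whatever the lens; pixels are square), "cx", "cy" (the principal point, pixels), "dist_coeffs" ([k1, k2, p1, p2, k3] as OpenCV has them; the pictures are not rectified), "eye" and "attitude" of the camera in the world. Camera axes: x right, y down, z forward; pixel columns grow to the right and rows downward; lengths in m; the calibration is good to about 2 mm. A picture is of the moment at which its call begins: read the wrist's pose just before it. get_calibration takes no time and is no camera call; for the wrist camera it gives the pose at the moment of the call.
A pose or a line that the arm cannot do raises manip.PlanningError and nothing moves.
- manip.hand_in(): hands the job in; it is judged then, once.
Readings, each from a call of its own:
- manip.current_clock(): time.
- manip.current_q(): joint angles.
- manip.current_joint_velocities(): joint speeds.
- manip.current_tau(): joint torques, N m.
- manip.current_tool_pos(): TCP position.
- manip.current_tcp_rot(): TCP orientation.
- manip.current_force(): force on the tool from outside, world axes, zero at the start.
- manip.current_wrist_torque(): the same for the moment, N m.
- manip.current_finger_gap(): finger opening in m.
- manip.current_gripper_force(): force on a finger pad.
Only numpy, scipy, OpenCV 4.12 (cv2) and the standard library are available. Lean on these libraries where they do the work, as an engineer would, in place of code of your own. Each camera call takes 0.05 s, during which the arm holds its last target. There are 200 camera calls.

### The job

One of the two lids of this specimen case binds part way up its swing, and it cannot be seen which. Swing each lid gently by its handle until you have felt which one tightens, never forcing it against the bind; leave that lid shut and leave the other, freely swinging lid fully open, and do not disturb the things lying around the case.

Things in the scene. Friction and masses are not known exactly. Their poses are not given: they have to be found in the camera images.
- case: twin specimen case, white metal, fixed to the bench: 150 (x) x 280 (y) x 75 mm, with a 45 mm deep, 83 mm high hinge box behind it. Origin: centre of the underside of the 150 x 280 part; x points from its front to the hinges at the back, y to the left lid, z up. The handles lie 70 mm either side of the middle, 62 mm in front of the origin, 119 mm above the underside.
- lid_left (a joint): left lid's angle about its hinge, rad: 0 shut, grows as the front edge swings up and back, 1.8 is its end stop (fully open, leaning a little back). Released below about 1.4 it falls shut, beyond about 1.65 it falls open and stays. A free lid takes 1 to 4 N at the handle to swing up when pinched (weight, and friction of the bar in the pads), less when open.
- lid_left_handle (a point): middle of the left lid's handle: round steel bar 12 mm thick along y, 80 mm between its end posts, its axis 36 mm above the lid's top; 132 mm in front of and 40 mm above the hinge axis when shut (radius 138 mm). Axes turn with the lid; when shut as the case's. Pinched front to back by a gripper pointing down, the bar can turn between the pads through the whole arc.
- lid_left_hinge (a point): middle of the left lid's hinge axis (along y), at the lid's rear edge, 79 mm above the case's underside. Axes turn with the lid. The lid is a black plastic plate 144 mm front to back, 132 mm wide, 8 mm thick, about 0.24 kg; shut, its top lies 83 mm above the case's underside.
- lid_right (a joint): right lid's angle about its hinge, rad: 0 shut, grows as the front edge swings up and back, 1.8 is its end stop (fully open, leaning a little back). Released below about 1.4 it falls shut, beyond about 1.65 it falls open and stays. A free lid takes 1 to 4 N at the handle to swing up when pinched (weight, and friction of the bar in the pads), less when open.
- lid_right_handle (a point): middle of the right lid's handle: round steel bar 12 mm thick along y, 80 mm between its end posts, its axis 36 mm above the lid's top; 132 mm in front of and 40 mm above the hinge axis when shut (radius 138 mm). Axes turn with the lid; when shut as the case's. Pinched front to back by a gripper pointing down, the bar can turn between the pads through the whole arc.
- lid_right_hinge (a point): middle of the right lid's hinge axis (along y), at the lid's rear edge, 79 mm above the case's underside. Axes turn with the lid. The lid is a black plastic plate 144 mm front to back, 132 mm wide, 8 mm thick, about 0.24 kg; shut, its top lies 83 mm above the case's underside.
- hinge_core: works inside the closed hinge box, out of sight; its pose tells nothing. One lid, either of the two, runs on a springy obstruction in here: it begins between about 0.3 and 0.7 rad of that lid's opening, then resists with 0.2 to 0.45 N more per mm of handle travel. The other lid swings free all the way. A pull of 5 to 7 N at the handle tells; over 10 N is forcing it.
- mount: bystander: loose black mounted specimen, disc 32 mm across, 20 mm high; origin at the centre of its underside.
- carton: bystander: loose black carton 150 x 60 x 50 mm; origin at the centre of its underside.
- jar: bystander: loose amber jar 60 mm across, 60 mm high; origin at the centre of its underside.
- file: bystander: loose hand tool 200 mm long, black grip and dark steel blade, lying; origin under its middle.

How it is judged:
On the way:
1. the binding lid has been swung up against its bind and the bind felt (at least 1 to 1.5 N of it at the handle) (contact force between hinge_core and anything else above 5 N), for 0.15 s.
At the end, for the whole second after the job is handed in: the lid that binds is shut (within 0.04 rad) and the other lid stands fully open (beyond 1.6 rad of 1.8) at rest (((value of joint lid_left above 1.6 rad and value of joint lid_right below 0.04 rad and velocity of joint lid_left between -0.1 and 0.1 rad/s) or (value of joint lid_right above 1.6 rad and value of joint lid_left below 0.04 rad and velocity of joint lid_right between -0.1 and 0.1 rad/s))); the robot touches nothing.
It fails at once if a lid forced against its bind (more than some 10 to 14 N at the handle) (contact force between hinge_core and anything else above 60 N).
It fails at once if a thing lying around the case moved more than 30 mm or knocked over (distance of any of mount, carton, jar, file from where it was at the start of the episode above 0.03 m or angle between jar's own z axis and vertical above 0.5 rad).
It also fails if it takes over 72 s, if anything falls off the work surface, if the arm or the gripper's body presses on something with over 40 N, if the wrist force passes 120 N, or if a joint passes its speed limit or range.

## Working session

There is one attempt and no reset: what is moved stays moved. The work goes in short steps, each a Python script; the robot and the scene stay as the last script left them, time stands still between calls to the robot, and variables do not carry over. Pictures are saved under pics/ and viewed, at most 10 in all, crops included, and the job is handed in when it is done.

```bash
ls; mkdir -p pics; python3 - <<'E'
from bench import manip, effector, viewer
import cv2
for n in ("scene","side"):
    im=viewer.get_image(n); cv2.imwrite(f"pics/{n}0.png",im[:,:,::-1]); print(viewer.get_calibration(n))
print(manip.current_clock(),manip.current_tool_pos(),manip.current_tcp_rot(),manip.grip_depth)
E
```

```text
pics
{'vfov': 50.104266380156005, 'cx': 316.5205965285214, 'cy': 242.3317351936873, 'dist_coeffs': array([-0.02848559,  0.        ,  0.        ,  0.        ,  0.        ]), 'eye': array([1.02047246, 0.54756415, 1.14290619]), 'attitude': array([ 0.35656166,  0.88593702, -0.2784286 , -0.10225896])}
{'vfov': 57.54778995085787, 'cx': 317.484495943194, 'cy': 247.01564515224646, 'dist_coeffs': array([-0.07323908,  0.        ,  0.        ,  0.        ,  0.        ]), 'eye': array([0.47553443, 0.76791239, 0.67902062]), 'attitude': array([-0.03797017,  0.89800839, -0.43805168,  0.01580896])}
0.1 [0.19305976 0.61999306 0.22575673] [ 1.50299644e-01  9.88640071e-01 -8.95920943e-04 -1.54271094e-04] 0.0188
```

View pics/scene0.png

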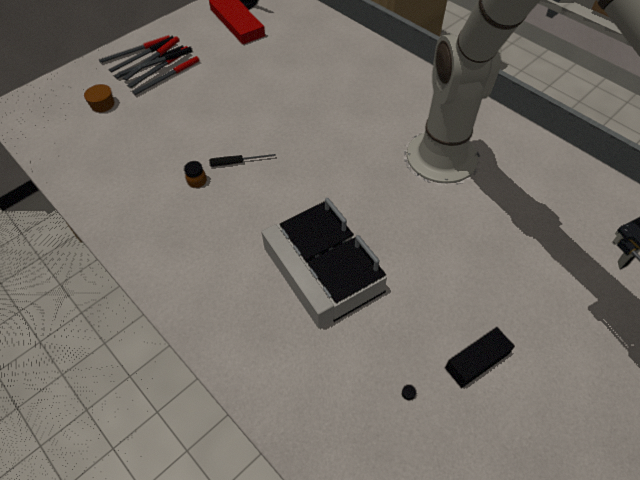

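View pics/side0.png

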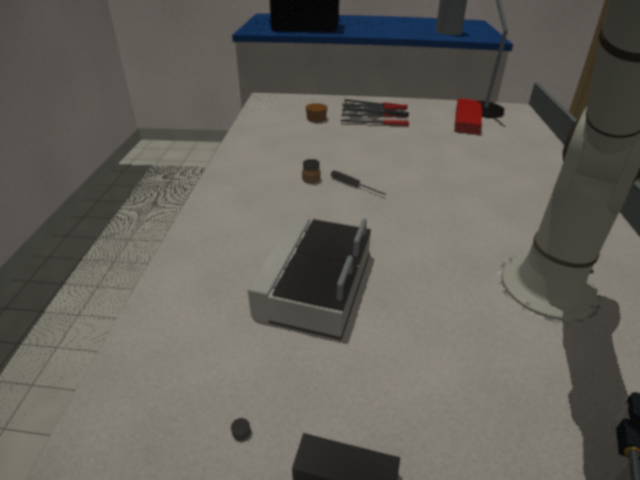

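```bash
python3 - <<'E'
import cv2,numpy as np
a=cv2.imread("pics/scene0.png")[190:335,250:400]; b=cv2.imread("pics/side0.png")[205:350,240:390]
f=lambda i:cv2.resize(cv2.convertScaleAbs(i,alpha=1.3,beta=15),None,fx=4,fy=4,interpolation=cv2.INTER_CUBIC)
cv2.imwrite("pics/c1.png",f(a));cv2.imwrite("pics/c2.png",f(b))
E
```

```text
(no output)
```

View pics/c1.png

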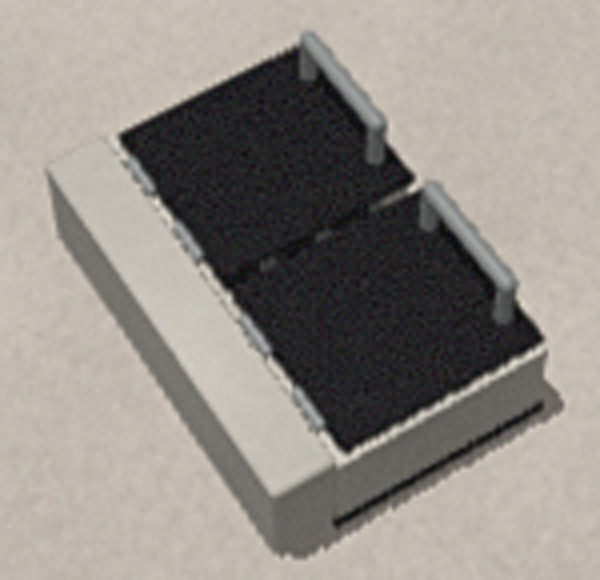

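View pics/c2.png

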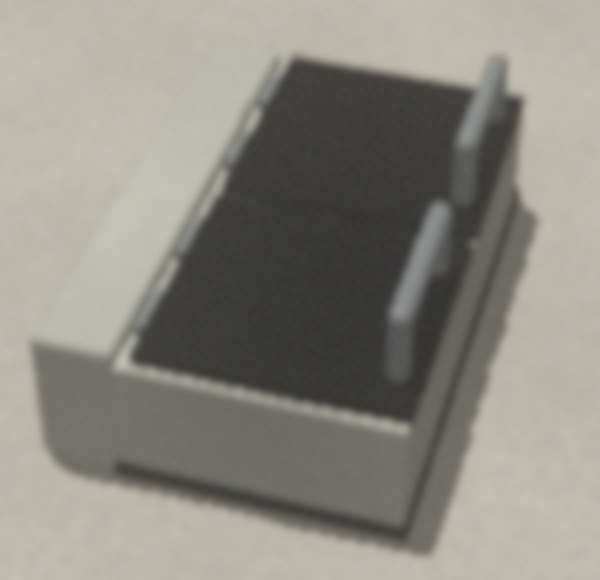

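```bash
cat > h.py <<'E'
import numpy as np, cv2
from scipy.spatial.transform import Rotation as R
def proj(P,c):
    r=R.from_quat(c["attitude"]).inv(); f=240/np.tan(np.radians(c["vfov"])/2)
    K=np.array([[f,0,c["cx"]],[0,f,c["cy"]],[0,0,1.]])
    return cv2.projectPoints(np.asarray(P,float),r.as_rotvec(),-r.apply(c["eye"]),K,c["dist_coeffs"])[0][:,0]
E
python3 - <<'E'
from h import *; from bench import viewer
from scipy.optimize import least_squares
S=[((120,-140,83),(48,172)),((120,140,83),(272,498)),((-74,136,83),(546,345)),((70,136,83),(345,448)),((70,-136,83),(120,135)),((-74,-4,83),(412,182)),((-62,110,119),(510,290)),((-62,30,119),(432,190)),((-62,-30,119),(375,124)),((-62,-110,119),(308,42))]
D=[((120,140,83),(33,343)),((70,136,83),(133,360)),((-74,136,83),(412,422)),((70,-136,83),(292,58)),((-74,-136,83),(523,97)),((-62,110,119),(401,314)),((-62,30,119),(441,208)),((-62,-30,119),(464,140)),((-62,-110,119),(497,62))]
sets=[(np.array([p for p,_ in L])/1e3,np.array([q for _,q in L])/4+o,viewer.get_calibration(n)) for L,o,n in((S,(250,190),"scene"),(D,(240,205),"side"))]
def res(v):
    return np.concatenate([(proj(R.from_euler('z',v[3]).apply(P)+v[:3],c)-q).ravel() for P,q,c in sets])
s=least_squares(res,[.55,.2,0,-.1],loss='soft_l1'); print(s.x); print(res(s.x).round(1).reshape(-1,2).tolist())
Rz=R.from_euler('z',s.x[3])
for y in(.07,-.07): print(Rz.apply([-.062,y,.119])+s.x[:3])
E
```

```text
[ 0.51731689  0.04010925 -0.00605139 -0.20432814]
[[-0.9, -2.2], [1.0, -0.4], [-0.2, -2.2], [-0.0, 0.5], [-1.1, -0.3], [0.7, -1.4], [-0.4, -1.9], [0.0, -0.2], [0.7, -0.3], [0.3, -0.7], [-1.0, 0.1], [-1.8, -0.4], [-0.3, -0.6], [-1.1, 0.0], [-0.6, 0.3], [0.3, 2.2], [-0.1, 2.9], [0.5, 2.7], [-0.2, 1.7]]
[0.4708103  0.12123345 0.11294861]
[ 0.44240299 -0.0158542   0.11294861]
```

```bash
cat >> h.py <<'E'
from bench import manip, effector, viewer
YAW=-0.204; O=np.array([0.5173,0.0401,0.0]); RZ=R.from_euler('z',YAW)
W=lambda p: RZ.apply(p)+O
def handle(side,th,dx=0,dz=0):   # side +1 left, -1 right; tool-down grasp centre on arc, world
    c,s=np.cos(th),np.sin(th)
    return W([.070-.132*c+.040*s+dx, .07*side, .079+.132*s+.040*c+dz])
def tang(th): # unit opening direction
    c,s=np.cos(th),np.sin(th); v=np.array([.132*s+.04*c,0,.132*c-.04*s]); return RZ.apply(v/np.linalg.norm(v))
QS=[(RZ*R.from_euler('z',a)*R.from_euler('x',np.pi)).as_quat() for a in (np.pi/2,-np.pi/2)]
def down(): # the nearer of the two grasps
    z=np.array([0,0,1.]); q0=R.from_quat(manip.current_tcp_rot())
    return min(QS,key=lambda q:(R.from_quat(q).inv()*q0).magnitude())
G=np.array([0,0,-manip.grip_depth])
E
python3 - <<'E'
from h import *
p=np.array(manip.current_tool_pos()); p[2]=.33; manip.servo_line(p,vel=.3)
for q in QS:
    print(q,manip.solve_ik(handle(1,0)+[0,0,.15],q), manip.solve_ik(handle(1,1.75)+G,q), manip.solve_ik(handle(-1,1.75)+G,q))
q=down(); print(q)
manip.move_pose(handle(1,0)+[0,0,.12],q)
c=viewer.get_calibration("wrist"); im=viewer.get_image("wrist")
pts=[W(p) for p in([-.062,.03,.119],[-.062,.07,.119],[-.062,.11,.119],[-.074,.136,.083],[-.074,.004,.083],[-.062,-.03,.119])]
im=im[:,:,::-1].copy()
for u in proj(pts,c): cv2.circle(im,tuple(int(a) for a in u),4,(0,0,255),1)
cv2.imwrite("pics/w1.png",im); print(manip.current_clock(),manip.current_tool_pos(),manip.current_force())
E
```

```text
[7.75431492e-01 6.31431708e-01 3.86640410e-17 4.74814847e-17] [-0.33486136  0.13161943  0.03021469  1.91392042 -0.00445762  1.09611622
 -0.50687047] [-0.21690465  0.53594862  0.07604538  1.55941326 -0.04479332  1.04793492
 -0.33310986] [-0.10581129  0.48821161  0.20458751  1.64785974 -0.11227291  1.01702921
 -0.06934831]
[ 6.31431708e-01 -7.75431492e-01 -4.74814847e-17  3.86640410e-17] [ 0.7574545   0.37087608 -1.28580814  1.88453007  0.38632532  1.17607346
  2.27364055] [ 0.58979001  0.94188535 -1.30551465  1.52902693  0.9180765   1.38241572
  2.1490203 ] [ 0.84246466  0.8907474  -1.30428575  1.61377474  0.88049943  1.33706655
  2.34542541]
[7.75431492e-01 6.31431708e-01 3.86640410e-17 4.74814847e-17]
2.7167 [0.47078789 0.1226801  0.23912372] [-0.34715343 -0.93013715 -0.36371294]
```

View pics/w1.png

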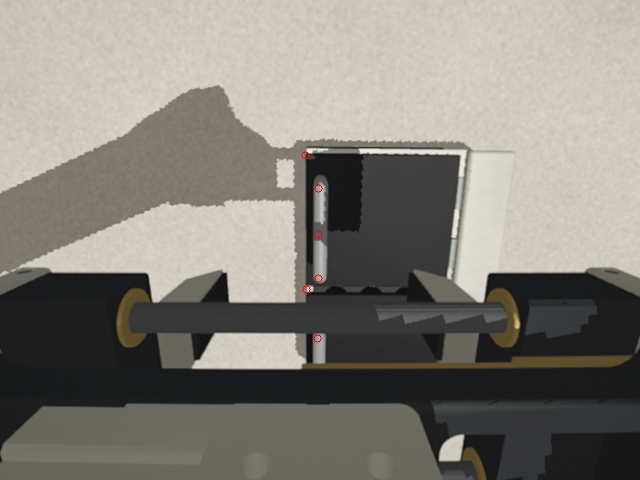

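```bash
cat >> h.py <<'E'
def force(n=4):
    f=[]
    for _ in range(n): f.append(manip.current_force()); manip.sleep(.02)
    return np.mean(f,axis=0)
def swing(side,F0,thmax):
    base=[];q=down();out=[]
    for th in np.arange(.03,thmax+.001,.03):
        manip.servo_line(handle(side,th)+G,q,vel=.05)
        f=force(3)-F0; ft=-f@tang(th); out.append((round(th,2),round(ft,1),round(np.linalg.norm(f),1)))
        if .1<th<.28: base.append(ft)
        b=np.median(base) if base else 3.
        if ft>b+2.5 or ft>7 or np.linalg.norm(f)>14:
            print("STOP",th,ft,b); break
    print(*out); return th
def grasp(side):
    q=down(); manip.servo_line(handle(side,0)+[0,0,.06],q,vel=.2); manip.sleep(.2)
    F0=force(10); manip.servo_line(handle(side,0)+G,q,vel=.1); effector.close(20); manip.sleep(.2)
    print("gap",manip.current_finger_gap(),"F0",F0,"grip force",force()-F0,manip.current_clock()); return F0
E
python3 - <<'E'
from h import *
F0=grasp(1); np.save("F0.npy",F0)
if abs(manip.current_finger_gap()-.012)<.003:
    th=swing(1,F0,.3); print(th,manip.current_clock(),manip.current_finger_gap(),force()-F0)
E
```

```text
gap 0.011190563767449493 F0 [ 0.03733902 -0.13383769  0.08278553] grip force [ 4.91143758 -1.43514599 -3.30611464] 5.9667
(np.float64(0.03), np.float64(2.8), np.float64(7.9)) (np.float64(0.06), np.float64(2.7), np.float64(8.0)) (np.float64(0.09), np.float64(2.1), np.float64(7.4)) (np.float64(0.12), np.float64(2.3), np.float64(8.7)) (np.float64(0.15), np.float64(2.1), np.float64(8.2)) (np.float64(0.18), np.float64(1.7), np.float64(8.4)) (np.float64(0.21), np.float64(2.9), np.float64(9.3)) (np.float64(0.24), np.float64(2.5), np.float64(8.9)) (np.float64(0.27), np.float64(2.3), np.float64(8.6)) (np.float64(0.3), np.float64(2.1), np.float64(8.6))
0.30000000000000004 8.9667 0.011046537433489125 [ 5.72241499 -0.70191235 -6.13242574]
```

```bash
sed -i 's/def swing(side,F0,thmax):/def swing(side,F0,thmax,start=0,base0=None):/; s/base=\[\];q/base=list(base0 or []);q/; s/np.arange(.03,/np.arange(start+.03,/; s/>14:/>20:/; s/out.append((round(th,2),round(ft,1),round(np.linalg.norm(f),1)))/out.append("%.2f:%.1f(%.1f)"%(th,ft,np.linalg.norm(f)))/; s/^YAW=-0.204; O=.*$/YAW=-0.204; O=np.array([0.5173,0.0401,0.0])+.001*np.array([.979,-.203,0]); RZ=R.from_euler("z",YAW)/' h.py
python3 - <<'E'
from h import *
F0=np.load("F0.npy"); th=swing(1,F0,.96,.3,[2.3]); print(th,manip.current_clock(),manip.current_finger_gap(),force()-F0)
E
```

```text
STOP 0.7800000000000004 4.805796063014703 2.3
0.33:2.6(6.3) 0.36:2.6(6.4) 0.39:2.2(5.9) 0.42:2.7(4.8) 0.45:2.3(3.9) 0.48:2.5(5.2) 0.51:2.0(6.7) 0.54:1.9(7.2) 0.57:2.4(8.6) 0.60:2.7(10.3) 0.63:2.1(10.8) 0.66:2.4(12.0) 0.69:3.0(12.9) 0.72:3.8(14.6) 0.75:4.7(16.2) 0.78:4.8(17.8)
0.7800000000000004 13.8333 0.011253184233233208 [-12.73842317  -3.29923995  11.48181508]
```

```bash
cat >> h.py <<'E'
def rad(th):
    t=tang(th); return np.cross(RZ.apply([0,1,0]),t)*-1   # outward from hinge
def swing2(side,F0,ths,off,b,rise=3.,gain=1.5e-4):
    """compliant swing: radial load is relieved by a running radial offset off (m)"""
    q=down(); out=[]
    for th in ths:
        manip.servo_line(handle(side,th)+G+off*rad(th),q,vel=.05)
        f=force(3)-F0; ft=-f@tang(th); fr=f@rad(th)
        off+=np.clip(gain*fr,-.0012,.0012)
        out.append("%.2f:%.1f/%.1f"%(th,ft,fr))
        if ft>b+rise: print("STOP"); break
    print(*out,"off",off); return th,off
E
python3 - <<'E'
from h import *
print(rad(0),tang(0),rad(.78))
F0=np.load("F0.npy")
th,off=swing2(1,F0,[.78]*8,0.,2.3)
th,off=swing2(1,F0,list(np.arange(.74,.53,-.04))+list(np.arange(.57,.84,.03)),off,2.3)
print(off,manip.current_clock(),manip.current_finger_gap())
E
```

```text
[-0.93717961  0.19388166  0.2900074 ] [ 0.28399382 -0.05875202  0.9570244 ] [-0.46652666  0.09651401  0.87922575]
0.78:5.2/15.5 0.78:4.9/7.7 0.78:4.9/-0.1 0.78:4.7/-0.3 0.78:5.0/0.6 0.78:4.4/-0.5 0.78:4.4/0.5 0.78:4.6/-1.2 off 0.0022072840415055376
STOP
0.74:4.0/0.0 0.70:1.2/-0.1 0.66:0.5/-0.5 0.62:-0.1/-0.8 0.58:-0.2/-1.8 0.54:0.2/-0.9 0.57:1.6/1.1 0.60:2.0/0.5 0.63:2.6/2.7 0.66:2.1/2.4 0.69:2.4/0.2 0.72:3.5/2.4 0.75:3.7/2.6 0.78:5.2/1.2 0.81:4.5/0.7 0.84:7.0/1.0 off 0.0037861475648112122
0.0037861475648112122 21.15 0.011345818721050114
```

```bash
python3 - <<'E'
from h import *
F0=np.load("F0.npy"); manip.sleep(.15)
th,off=swing2(1,F0,np.arange(.78,.05,-.06),.0038,5)
th,off=swing2(1,F0,[.03,0.,0.],off,5)
print(force()-F0)
effector.open_jaws(); manip.sleep(.2)
q=down(); manip.servo_line(handle(1,0)+[0,0,.06],q,vel=.2)
manip.servo_line(handle(-1,0)+[0,0,.06],q,vel=.2)
print(manip.current_clock())
F0=grasp(-1); np.save("F0.npy",F0)
if abs(manip.current_finger_gap()-.012)<.003:
    th,off=swing2(-1,F0,np.arange(.04,1.0,.04),0.,2.3)
    print(manip.current_clock(),manip.current_finger_gap())
E
```

```text
0.78:4.4/-4.0 0.72:1.7/-0.0 0.66:0.5/-0.8 0.60:0.8/-1.8 0.54:0.2/-1.1 0.48:0.9/-1.3 0.42:0.9/-1.3 0.36:0.9/-2.0 0.30:0.5/-2.2 0.24:0.6/-1.8 0.18:0.3/-1.0 0.12:1.0/-1.8 0.06:1.2/-1.9 off 0.0006645126372024799
0.03:-5.3/1.8 0.00:-17.0/5.7 0.00:-12.3/1.7 off 0.0020435908242511
[ 1.86914118  1.70907769 12.67424822]
29.95
gap 0.011156594530035568 F0 [ 0.23103226  0.13739768 -0.11557571] grip force [ 0.30909835 -0.32467771 -0.70381004] 33.0
0.04:1.9/-1.4 0.08:2.5/-1.0 0.12:2.2/1.5 0.16:1.6/2.2 0.20:1.7/2.6 0.24:2.3/1.6 0.28:2.3/1.6 0.32:1.8/0.2 0.36:1.9/-0.4 0.40:2.1/0.9 0.44:2.2/2.8 0.48:2.3/3.1 0.52:2.6/1.1 0.56:2.3/0.5 0.60:2.3/2.5 0.64:1.9/2.2 0.68:1.7/1.8 0.72:1.7/1.8 0.76:1.6/0.8 0.80:1.8/2.1 0.84:1.9/2.3 0.88:2.4/2.0 0.92:2.2/1.3 0.96:2.0/1.6 off 0.005077425085035149
40.475 0.011075429325946963
```

```bash
python3 - <<'E'
from h import *
F0=np.load("F0.npy")
th,off=swing2(-1,F0,list(np.arange(1.04,1.7,.08))+[1.72,1.76,1.79],.005,2.,rise=3.5)
print(th,force()-F0,manip.current_clock(),manip.current_finger_gap())
im=viewer.get_image("scene")[150:350,230:430,::-1]
cv2.imwrite("pics/s2.png",cv2.resize(im,None,fx=3,fy=3))
E
```

```text
STOP
1.04:1.8/3.1 1.12:1.0/3.1 1.20:1.7/2.5 1.28:1.3/2.2 1.36:1.3/1.3 1.44:1.6/0.6 1.52:1.4/0.1 1.60:1.1/0.1 1.68:0.9/-0.9 1.72:1.2/-0.1 1.76:1.2/0.4 1.79:11.9/3.5 off 0.0073811606893380705
1.79 [-8.54726709 -3.53578476  8.47173619] 45.3667 0.011410995198555441
```

View pics/s2.png

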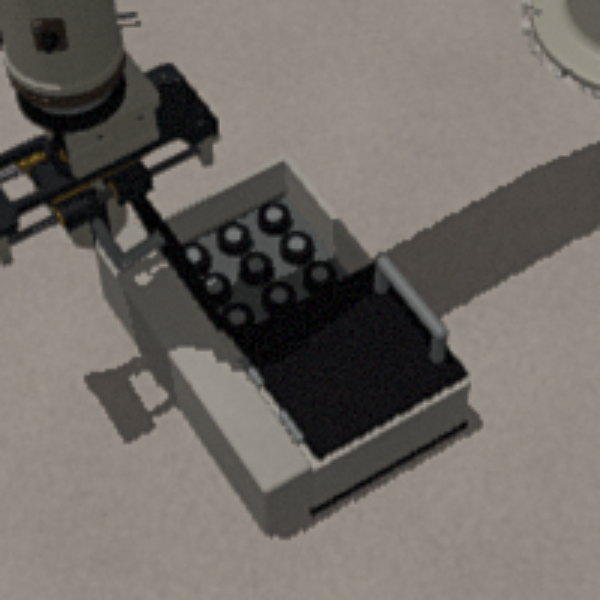

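The right lid stands at its stop (the handle at about (140,255) is between the pads), and the left lid is shut. I'll ease the grip and slide the pads straight up off the bar.

```bash
python3 - <<'E'
from h import *
F0=np.load("F0.npy")
effector.close(3); manip.sleep(.2); print(force()-F0)
p=np.array(manip.current_tool_pos())
for dz in (.005,.01,.015,.02,.025,.03,.035,.04):
    manip.servo_line(p+[0,0,dz],vel=.05); print(dz,(force(2)-F0).round(1),round(manip.current_finger_gap(),4))
manip.servo_line(p+[0,0,.14],vel=.2); print(manip.current_clock())
im=viewer.get_image("scene")[150:350,230:430,::-1]
cv2.imwrite("pics/s3.png",cv2.resize(im,None,fx=3,fy=3))
E
```

```text
[-5.94592546 -2.20754825  4.11644886]
0.005 [-1.6  0.8 -3.3] 0.012
0.01 [-2.5  1.9 -1. ] 0.0115
0.015 [-4.4  2.6  2.9] 0.008
0.02 [ 0.1 -0.1  0.2] 0.0004
0.025 [ 0.  -0.6 -0.3] 0.0006
0.03 [-0.3 -0.1 -0.5] 0.0003
0.035 [-0.9 -0.  -0.1] 0.0003
0.04 [0.  0.3 0.2] 0.0004
48.825
```

View pics/s3.png

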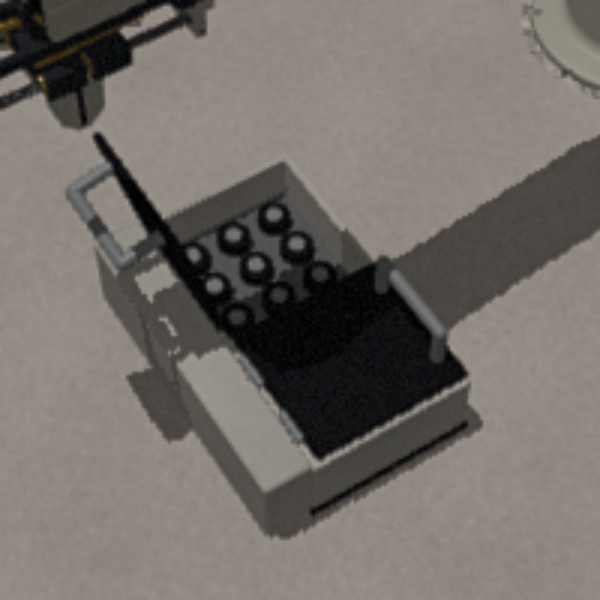

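The right lid stands open at its stop with its handle clear at about (95,220). The left lid is flat shut and the gripper is clear.

```bash
python3 -c "
from bench import manip
manip.sleep(.3); print(manip.hand_in())"
```

```text
the job is handed in; nothing more can be done
None
```

The left lid is the one that binds (it tightens from about 0.7 rad, felt at up to 7 N total pull) and is shut again; the right lid swings free and is fully open, and the job was handed in at about 49 s (no verdict was returned).

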